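# Refit the spring spindle of the label roll holder

### The job

Fit the spring-loaded spindle that carries the small roll of labels back into the steel roll holder: squeeze its two tall plates together, lower it between the two end cups, and let go so that the spring drives both tips into the cups and the spindle stays hanging there. Leave the shorter empty bobbin where it lies.

Things in the scene. Friction and masses are not known exactly. Their poses are not given: they have to be found in the camera images.
- spindle: Spring spindle, lying, 184 mm long at rest along its y; rod 10 mm. Two wooden plates 56 wide, 90 high, 5 thick stand across it, 70 mm over outer faces; between them a label roll (54 mm dia, 20 wide). Rod ends reach 57 mm beyond the plates. Origin on the rod axis midway between plates at rest, 45 mm above counter; z up. Pinch the plates' outer faces above the rod, about 30 mm above its axis.
- plunger (a joint): Compression of the spindle in m: 0 at rest, 0.038 at the stop (plates 32 mm over outer faces, spindle 146 mm long). The +y plate and rod end slide towards the rest, which is spindle. Spring 4 N at 0, 10 N at the stop; a grip of 20 to 40 N shuts it fully. About 0.006 when seated in the cups. Spindle about 0.18 kg; fits either way round.
- holder: Fixed steel roll holder, base 90 (x) x 214 (y) x 8 mm, two uprights 120 mm high at its y ends, open above. Origin: centre of underside, z up. On the uprights two round cups face each other along y; their axis is at x = 0, 92 mm above the origin. Cups: 46 mm outside, 40 mm inside diameter, 8 mm deep; rims at y = -81 and +81 mm, floors at y = -89 and +89 mm.
- bobbin: Bystander, not to be moved: a shorter, empty, solid bobbin lying on the counter, 120 mm long along its y, like rod and plates (56 wide, 90 high) but only 50 mm over their outer faces; no roll, no spring. Origin on the rod axis midway between the plates, 45 mm above the counter.

How it is judged:
On the way:
1. the spindle is picked up off the counter (height (world z) of spindle above 0.07 m), for 0.2 s.
At the end, for the whole second after the job is handed in: The spindle hangs at rest between the cups with both tips inside them: spring compressed by 3 to 10 mm, its middle within 18 mm of the cups' axis across and in height and within 15 mm of midway between the cups, its axis within 0.25 rad of theirs; the bobbin lies within 20 mm of its starting place (value of joint plunger between 0.003 and 0.01 m and angle between the y axis of spindle and the y axis of holder, either way round below 0.25 rad and x of spindle in the frame of holder between -0.018 and 0.018 m and y of spindle in the frame of holder between -0.015 and 0.015 m and z of spindle in the frame of holder between 0.074 and 0.11 m and linear speed of spindle below 0.03 m/s and distance of bobbin from where it was at the start of the episode below 0.02 m); the robot touches nothing.
It fails at once if the empty bobbin is moved by more than 20 mm (distance of bobbin from where it was at the start of the episode above 0.02 m).
It also fails if it takes over 38 s, if anything falls off the work surface, if the arm or the gripper's body presses on something with over 40 N, if the wrist force passes 120 N, or if a joint passes its speed limit or range.

### The arm

A 6-joint arm with a two-finger parallel gripper is mounted at the origin on the work surface. World frame = base frame: x ahead of the robot, y to its left, z up, the work surface at z = 0. Lengths are in m, angles in rad, forces in N, time in s.
With the tool pointing down it reaches from about 0.35 to 0.775 m from the base axis. Payload 5.5 kg.
Tool frame: the origin (TCP) lies between the finger pads; the fingertips stand 22 mm ahead of it and the grasp point (between the pads) lies 3 mm ahead of it; z points along the fingers, y is the line along which they close (so a half turn about z gives the same grasp; the last joint's range is limited). The gripper opens to 85 mm and grips with 20 to 120 N. Pads are 22 mm wide; open, the fingers measure 114 mm over their backs; the gripper's body (76 mm by 85 mm) begins 54 mm behind the grasp point. The pads swing forward as they close: fully open they stand 13 mm farther back than shut.
Start: joints at [-1.282, 0.313, 0.046, 1.304, 0, 1.431], TCP at [0.239, -0.523, 0.253] pointing down, gripper open.
Joint ranges: [-2.76, 2.76], [-0.86, 1.69], [-1.03, 1.26], [-2.2, 2.34], [-1.47, 1.5], [-3.14, 3.14]. Speed limits (rad/s): [2.57, 2.57, 3.14, 3.14, 3.14, 3.14].

### API

Orientations are given as a unit quaternion [w, x, y, z].
In Python, from workcell import env, read_camera, hand_in, get_state gives the robot as it stands (env), with the cameras as plain functions, the job as plain functions and the readings as plain functions.
- The arm moves only by the tool run_rows, called after ">>>" by a JSON object that holds its "op" and its "data". Schema: {"type":"object","properties":{"motion":{"type":"array","items":{"type":"number"},"minItems":6,"maxItems":48},"jaw":{"type":"number"},"squeeze":{"type":"number"},"only":{"type":"string"},"quiet":{"type":"boolean"},"lines":{"type":"string"}},"required":["motion"],"additionalProperties":false}. motion is one flat list of numbers that holds 1 to 8 rows one after another, with no inner brackets; each row has 6 numbers: dx, dy, dz in shares of 0.8 m (1.0 is 0.8 m), then a rotation vector rx, ry, rz in a scale on which 1.0 is pi rad; each row is the pose to reach, as a shift and turn from the pose commanded when the call began, along the tool's axes at that moment; what a row does not reach only later rows make up. A row lasts 1/8 s, in which the tool goes at most 0.0625 m and 0.188 rad, less where a joint would pass 70% of its speed; a pose out of reach is approached as far as the arm can. jaw is the finger opening in m, set as the call begins (left out keeps the last). The fingers move at their own pace and stop on an object; squeeze is the grip in N (left out, the last holds). Time passes only in rows, so rows that do not move let the fingers close. The tool returns the time, the measured TCP pose, the force, the opening and the grip force at its end. only (a regular expression) keeps the lines of the reply that match it, lines (a string "A,B") keeps lines A to B, and quiet returns only ok. A shift or turn number past 1, either way, is cut back to 1. Input that does not fit is refused with a message, and nothing moves.
- get_state(): the state, without advancing time (a new reading comes with each control period).
- read_camera(name): name is "scene" or "top"; returns a dict with "image" (384x512x3 uint8, red, green, blue), "K" (3x3 intrinsics, pixels), "D" ([k1, k2, p1, p2, k3] as OpenCV has them; the pictures are not rectified), "R" (3x3) and "t" (3): a world point X has camera coordinates R X + t. Camera axes: x right, y down, z forward; pixel columns grow to the right and rows downward; lengths in m; the calibration is good to about 2 mm. A picture is of the moment at which its call begins. There is no depth.
- hand_in(): hands the job in; it is judged then, once.
The state is a dict: "clock": time; "joint_pos": joint angles; "qvel": joint speeds; "tau": joint torques, N m; "tcp_pos": TCP position; "orientation": TCP orientation; "wrist_force": force on the tool from outside, world axes, zero at the start; "ft_torque": the same for the moment, N m; "finger_gap": finger opening in m; "grip_force": force on a finger pad.
Only numpy, scipy, OpenCV 4.12 (cv2) and the standard library are available. Lean on these libraries where they do the work, as an engineer would, in place of code of your own. Each camera call takes 0.05 s, during which the arm holds its last target. There are 200 camera calls.

## Working session

There is one attempt and no reset: what is moved stays moved. The work goes in short steps, Python scripts to look and compute and a tool call to move; the robot and the scene stay as the last step left them, time stands still between calls to the robot, and variables do not carry over. Pictures are saved under pics/ and viewed, at most 10 in all, crops included, and the job is handed in when it is done.

```bash
ls; mkdir -p pics
```

Run:
```python
from workcell import env, read_camera, hand_in, get_state
import cv2,pickle
o={}
for n in("scene","top"):
    c=read_camera(n);cv2.imwrite(f"pics/{n}0.png",c["image"][:,:,::-1]);o[n]={k:c[k] for k in"KDRt"}
    print(n,c["K"],c["D"],c["R"],c["t"])
pickle.dump(o,open("cal.pkl","wb"))
s=get_state();print(s)
```

```text
pics
workcell.py
scene [[347.36846726   0.         260.93789629]
 [  0.         347.36846726 192.6201101 ]
 [  0.           0.           1.        ]] [0.0020991 0.        0.        0.        0.       ] [[-0.89371219  0.44843357  0.01363277]
 [ 0.36707792  0.74836817 -0.55244808]
 [-0.2579386  -0.4887253  -0.83343582]] [ 0.49474214 -0.15588178  0.84880785]
top [[385.5995855    0.         256.00028979]
 [  0.         385.5995855  188.27879504]
 [  0.           0.           1.        ]] [-0.05907046  0.          0.          0.          0.        ] [[ 0.01661769 -0.99965371  0.02040395]
 [-0.99124557 -0.01914432 -0.13063583]
 [ 0.13098121 -0.01805446 -0.99122044]] [-0.02550473  0.55482856  0.72569222]
{'clock': 0.1, 'joint_pos': array([-1.28160937e+00,  3.13964406e-01,  4.50944985e-02,  1.30359260e+00,
       -2.18081671e-05,  1.43126769e+00]), 'qvel': array([-0.0002428 , -0.00264477,  0.00278447, -0.00109216, -0.0007298 ,
        0.00125356]), 'tau': array([ 2.67186610e-03, -4.81723809e+01,  2.99245334e+01,  1.26714617e-02,
       -1.47589353e-04,  1.87167223e-05]), 'tcp_pos': array([ 0.23893254, -0.52255005,  0.25247654]), 'orientation': array([-8.29943118e-04,  9.77112864e-01,  2.12719901e-01, -7.31548012e-05]), 'wrist_force': array([-0.30179273,  0.20998734,  0.21106362]), 'ft_torque': array([-0.03830898,  0.03040257, -0.00947465]), 'grip_force': 0.0, 'finger_gap': 0.08508276322815074}
```

View pics/scene0.png

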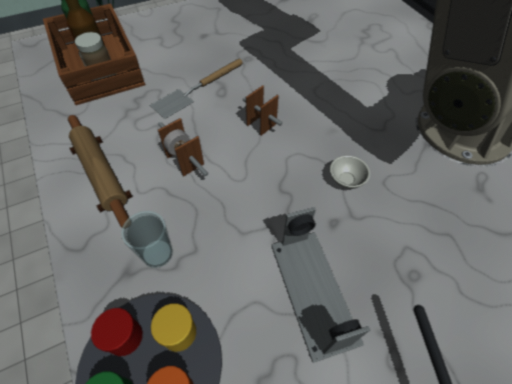

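View pics/top0.png

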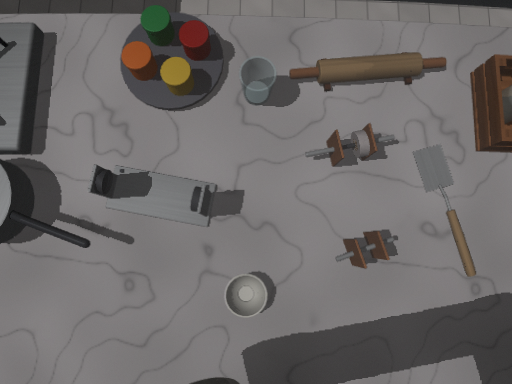

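The scene view shows the spindle with its roll near (180,148), the bobbin near (262,110) and the holder near (315,285). In the top view they are near (350,147), (367,248) and (155,195). I'll enlarge these next.

Run:
```python
import cv2,numpy as np
t=cv2.imread("pics/top0.png");s=cv2.imread("pics/scene0.png")
def crop(im,x,y,w,h,k):
    c=cv2.resize(im[y:y+h,x:x+w],None,fx=k,fy=k,interpolation=cv2.INTER_CUBIC)
    for i in range(0,w,10):
        cv2.line(c,(i*k,0),(i*k,5),(0,255,255),1);cv2.putText(c,str(x+i),(i*k,14),0,.33,(0,0,255),1)
    for j in range(0,h,10):
        cv2.line(c,(0,j*k),(5,j*k),(0,255,255),1);cv2.putText(c,str(y+j),(6,j*k+4),0,.33,(0,0,255),1)
    return c
def pad(a,h,w): return cv2.copyMakeBorder(a,0,h-a.shape[0],0,w-a.shape[1],0)
a=crop(t,300,120,100,50,6);b=crop(s,150,112,75,74,4)
cv2.imwrite("pics/sp.png",np.vstack([pad(a,300,600),pad(b,300,600)]))
a=crop(t,85,157,135,76,3);b=crop(s,265,205,110,160,3)
cv2.imwrite("pics/ho.png",np.hstack([pad(a,480,420),pad(b,480,330)]))
```

```text
(no output)
```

View pics/sp.png

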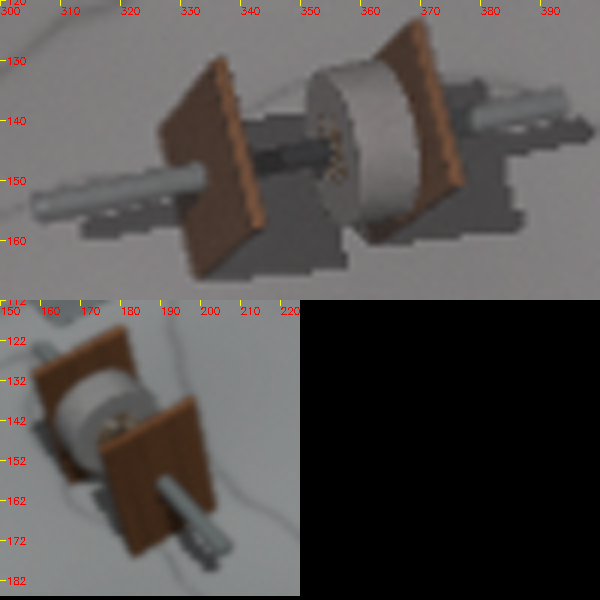

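View pics/ho.png

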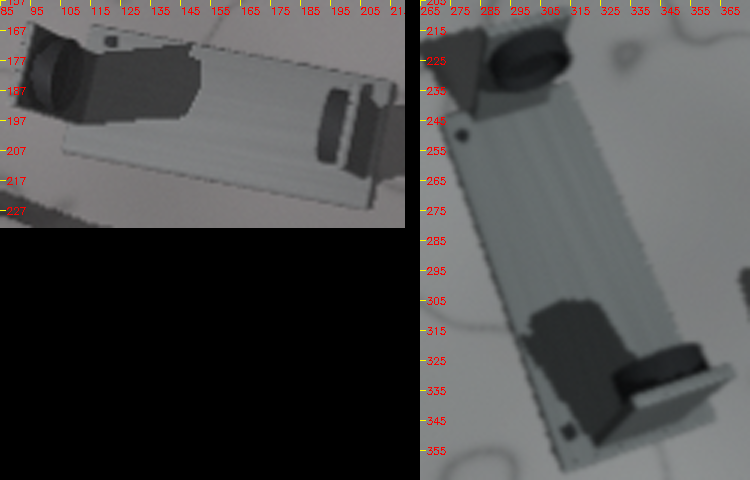

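The spindle's plate top edges in the top view run (336,130)–(343,158) and (369,123)–(376,151), with rod tips at (306,155) and (394,137). In the scene view they run (175,147)–(198,136) and (158,130)–(180,118), with the near tip at (207,173). Both views also show the holder's base corners and cups, so I'll fit poses from both.

Create h.py:
```python
import cv2,pickle,numpy as np
from scipy.optimize import least_squares
cal=pickle.load(open("cal.pkl","rb"))
def proj(n,X):
    c=cal[n];return cv2.projectPoints(np.atleast_2d(X).astype(float),cv2.Rodrigues(c["R"])[0],c["t"],c["K"],c["D"])[0][:,0]
def tri(pt,ps):
    f=lambda X:np.r_[proj("top",X)[0]-pt,proj("scene",X)[0]-ps]
    r=least_squares(f,[.5,0,.05]);return r.x,abs(r.fun).max()
def world(p,L):
    c,s=np.cos(p[3]),np.sin(p[3]);L=np.atleast_2d(L)
    return np.c_[p[0]+c*L[:,0]-s*L[:,1],p[1]+s*L[:,0]+c*L[:,1],p[2]+L[:,2]]
def fit(obs,p0):
    "obs: (camera, local xyz, pixel)"
    f=lambda p:np.concatenate([proj(n,world(p,l))[0]-u for n,l,u in obs])
    r=least_squares(f,p0);return r.x,r.fun.reshape(-1,2)
```

Run:
```python
from h import *
np.set_printoptions(precision=4,suppress=True)
for n in cal: print(n,-cal[n]["R"].T@cal[n]["t"])
P=[((337,130),(175,147)),((343.5,157.6),(198.3,136.2)),((369.8,123.2),(158,130.5)),((376.5,150.8),(180.5,118.5)),((306.2,154.7),(207,173.3)),((394.5,136.7),(159,124))]
for a,b in P: print(*tri(a,b))
o=[]
for (a,b),l in zip(P,[(.028,.0325,.045),(-.028,.0325,.045),(.028,-.0325,.045),(-.028,-.0325,.045),(0,.092,0)]):
    o+=[("top",l,a),("scene",l,b)]
o.append(("top",(0,-.092,0),P[5][0]))
p,r=fit(o,[.6,-.1,.045,0]);print("spindle",p);print(r.round(1).tolist())
h=[("top",(-.045,-.107,.008),(208.3,226)),("top",(.045,-.107,.008),(216.7,183.7)),("top",(-.045,.107,.008),(106,207.7)),
("scene",(-.045,.107,.008),(363.3,345)),("scene",(.045,.107,.008),(312.3,362)),("scene",(.045,-.107,.008),(271.7,242.7)),("scene",(-.045,-.107,.008),(315,232.7)),("scene",(0,-.081,.092),(301.7,224.3))]
q,r=fit(h,[.5,.2,0,0]);print("holder",q);print(r.round(1).tolist())
a=np.linspace(0,6.28,40)
for n in("top","scene"):
    im=cv2.imread(f"pics/{n}0.png");k=4
    x,y,w,hh=(85,157,135,76) if n=="top" else (265,205,110,160)
    big=cv2.resize(im[y:y+hh,x:x+w],None,fx=k if n=="top" else 3,fy=k if n=="top" else 3);k=k if n=="top" else 3
    for yy in(-.081,.081):
        for rr,col in((.023,(0,255,255)),(.02,(0,128,255))):
            L=np.c_[rr*np.cos(a),0*a+yy,.092+rr*np.sin(a)]
            cv2.polylines(big,[((proj(n,world(q,L))-[x,y]+.5)*k).astype(int)],True,col,1)
    L=[(-.045,-.107,.008),(.045,-.107,.008),(.045,.107,.008),(-.045,.107,.008)]
    cv2.polylines(big,[((proj(n,world(q,L))-[x,y]+.5)*k).astype(int)],True,(0,255,0),1)
    globals()["b"+n]=big
pd=lambda a,h,w:cv2.copyMakeBorder(a,0,h-a.shape[0],0,w-a.shape[1],0)
btop=btop[:, :440*1+100][:, :460] if btop.shape[1]>460 and False else btop
cv2.imwrite("pics/ov.png",cv2.resize(np.hstack([pd(btop,480,540),pd(bscene,480,330)]),(800,441)))
```

```text
scene [0.7183 0.3096 0.6146]
top [ 0.4553 -0.0018  0.7923]
[ 0.6606 -0.1646  0.0953] 0.04640517313850978
[ 0.6088 -0.1772  0.0895] 0.34680123172628896
[ 0.6771 -0.2294  0.0882] 0.4489042704635722
[ 0.6239 -0.2409  0.0887] 0.1378258557301706
[ 0.6213 -0.1126  0.0493] 0.6136376704241115
[ 0.6652 -0.2949  0.0419] 0.2840836687663568
spindle [ 0.6426 -0.203   0.0458  0.2322]
[[-0.4, -0.2], [-0.5, 1.7], [0.3, 0.6], [-0.1, -0.9], [-0.4, -0.1], [-0.7, -0.6], [0.4, 0.4], [0.1, -1.0], [-0.2, 0.8], [-0.7, 0.6], [-0.5, 0.3]]
holder [ 0.54    0.1785  0.0019 -0.1705]
[[-0.9, 1.2], [-0.4, 0.2], [-1.3, -0.5], [-0.1, -1.5], [-0.6, -1.0], [-1.2, -0.0], [-0.6, -2.0], [0.6, 3.4]]
```

View pics/ov.png

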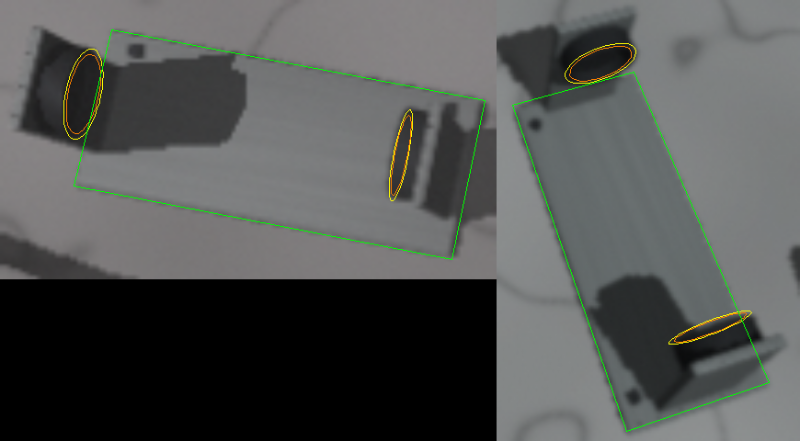

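The overlay shows the fitted holder base and cup rims lying on the pictured ones to about 1–2 px. I'll refit without the doubtful rim centre, and work out the first move.

Add to h.py:
```python
def delta(X,yaw):
    "shift in tool axes and turn about tool z from the present pose to X with tool x at yaw (mod pi), tool down"
    from workcell import env, read_camera, hand_in, get_state
    from scipy.spatial.transform import Rotation as R
    s=get_state();q=s["orientation"];M=R.from_quat(np.r_[q[1:],q[0]])
    c,sn=np.cos(yaw),np.sin(yaw);T=R.from_matrix(np.array([[c,sn,0],[sn,-c,0],[0,0,-1.]]))
    print("d",M.inv().apply(np.array(X)-s["tcp_pos"]).round(4),"rot",(M.inv()*T).as_rotvec().round(4),"t",s["clock"],"tcp",s["tcp_pos"].round(4),"j6",s["joint_pos"][5].round(2))
```

Run:
```python
from h import *
h=[("top",(-.045,-.107,.008),(208.3,226)),("top",(.045,-.107,.008),(216.7,183.7)),("top",(-.045,.107,.008),(106,207.7)),
("scene",(-.045,.107,.008),(363.3,345)),("scene",(.045,.107,.008),(312.3,362)),("scene",(.045,-.107,.008),(271.7,242.7)),("scene",(-.045,-.107,.008),(315,232.7))]
q,r=fit(h,[.5,.2,0,0]);print("holder",q.round(4));print(r.round(1).tolist())
r2=least_squares(lambda p:np.concatenate([proj(n,world([p[0],p[1],0,p[2]],l))[0]-u for n,l,u in h]),[.5,.2,0]);print(r2.x)
delta((.6426,-.203,.17),.2322+np.pi)
```

```text
holder [ 0.5396  0.1791 -0.0027 -0.1687]
[[-0.9, 1.4], [-0.6, 0.6], [-0.8, 0.0], [-0.3, -0.8], [-0.5, -0.2], [-1.1, 1.3], [-0.7, -0.7]]
[ 0.54002567  0.1792337  -0.16927766]
d [ 0.5    -0.1227  0.0828] rot [ 1.0000e-04 -2.5000e-03 -2.9451e+00] t 0.1 tcp [ 0.2389 -0.5226  0.2525] j6 1.43
```

The manual's scale: shifts go in shares of 0.8 m and turns go in shares of pi rad. Converting my numbers, 0.46 m / 0.8 = 0.575, 0.17 m / 0.8 = 0.2125, -1.48 rad / 3.1416 = -0.4711.

>>> {"op": "run_rows", "data": {"motion": [0.0625,-0.015,0.0063,0,0,-0.0589,0.1375,-0.0338,0.0188,0,0,-0.1178,0.2125,-0.0525,0.0313,0,0,-0.1767,0.2875,-0.07,0.0438,0,0,-0.2355,0.3625,-0.0888,0.0563,0,0,-0.2944,0.4375,-0.1075,0.0688,0,0,-0.3533,0.5125,-0.125,0.0813,0,0,-0.4122,0.575,-0.1413,0.0938,0,0,-0.4711], "jaw": 0.085, "squeeze": 30}}

```text
clock: 1.1
tcp_pos: [0.6119, -0.2271, 0.1775]
orientation: [-0.0, 0.575, 0.818, -0.0]
wrist_force: [-0.7, -1.4, 0.5]
finger_gap: 0.0853
grip_force: 0.0
```

```bash
python3 -c "
from h import *
delta((.6426,-.203,.15),.2322+np.pi)"
```

```text
d [0.0123 0.037  0.0274] rot [-1.0000e-04 -5.0000e-04 -1.4579e+00] t 1.1 tcp [ 0.6119 -0.2271  0.1775] j6 0.75
```

Scaled: 0.037 m / 0.8 = 0.0463, 0.032 m / 0.8 = 0.04, -1.458 rad / 3.1416 = -0.4641.

>>> {"op": "run_rows", "data": {"motion": [0.0025,0.0063,0.005,0,0,-0.0589,0.005,0.015,0.01,0,0,-0.1178,0.0075,0.025,0.015,0,0,-0.1767,0.01,0.0338,0.02,0,0,-0.2355,0.0125,0.04,0.025,0,0,-0.2944,0.015,0.0463,0.03,0,0,-0.3533,0.0154,0.0463,0.0338,0,0,-0.4106,0.0154,0.0463,0.0338,0,0,-0.4641]}}

```text
clock: 2.1
tcp_pos: [0.6408, -0.2047, 0.1502]
orientation: [-0.001, -0.115, 0.993, 0.0]
wrist_force: [0.3, 0.5, -0.3]
finger_gap: 0.085
grip_force: 0.0
```

>>> {"op": "run_rows", "data": {"motion": [0,0,0,0,0,0,0,0,0,0,0,0]}}

```text
clock: 2.35
tcp_pos: [0.6412, -0.2051, 0.151]
orientation: [-0.0, -0.111, 0.994, 0.0]
wrist_force: [-0.0, 0.8, 0.7]
finger_gap: 0.0849
grip_force: 0.0
```

Run:
```python
from h import *
from workcell import env, read_camera, hand_in, get_state
delta((.6426,-.203,.082),.2322+np.pi)
for n in("top","scene"):
    im=read_camera(n)["image"][:,:,::-1]
    x,y=(290,90) if n=="top" else (125,85)
    globals()[n]=cv2.resize(im[y:y+100,x:x+130 if n=="top" else x+100],None,fx=4 if n=="scene" else 3,fy=4 if n=="scene" else 3)
top=cv2.copyMakeBorder(top,0,100,0,0,0)
cv2.imwrite("pics/g1.png",np.hstack([top,scene]))
```

```text
d [-0.0019  0.0017  0.069 ] rot [ 0.0002 -0.0004 -0.0097] t 2.35 tcp [ 0.6412 -0.2051  0.151 ] j6 -0.65
```

View pics/g1.png

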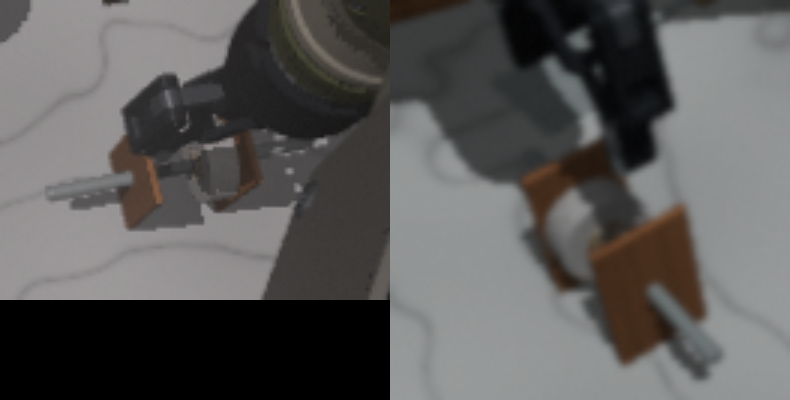

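Both fingers hang above the plates, one on each side of them: the top view has the near finger over the left plate, and the scene view shows the same. I'll descend.

Scaled: 0.073 m / 0.8 = 0.0913, 0.06 m / 0.8 = 0.075, -0.01 rad / 3.1416 = -0.0032.

>>> {"op": "run_rows", "data": {"motion": [-0.0025,0.0021,0.0125,0,0,-0.0032,-0.0025,0.0021,0.0313,0,0,-0.0032,-0.0025,0.0021,0.0563,0,0,-0.0032,-0.0025,0.0021,0.075,0,0,-0.0032,-0.0025,0.0021,0.0913,0,0,-0.0032,-0.0025,0.0021,0.0913,0,0,-0.0032]}}

```text
clock: 3.2
tcp_pos: [0.6419, -0.2026, 0.0767]
orientation: [-0.001, -0.117, 0.993, 0.001]
wrist_force: [-0.3, 0.7, 0.0]
finger_gap: 0.0849
grip_force: 0.0
```

>>> {"op": "run_rows", "data": {"motion": [0,0,0,0,0,0,0,0,0,0,0,0,0,0,0,0,0,0,0,0,0,0,0,0,0,0,0,0,0,0,0,0,0,0,0,0], "jaw": 0.02, "squeeze": 35}}

```text
clock: 3.95
tcp_pos: [0.6464, -0.2046, 0.0849]
orientation: [0.005, -0.117, 0.993, -0.003]
wrist_force: [-2.3, 0.4, 20.0]
finger_gap: 0.0314
grip_force: 35.8
```

Scaled: -0.165 m / 0.8 = -0.2063, -0.14 m / 0.8 = -0.175.

>>> {"op": "run_rows", "data": {"motion": [0,0,-0.0125,0,0,0,0,0,-0.0375,0,0,0,0,0,-0.075,0,0,0,0,0,-0.125,0,0,0,0,0,-0.175,0,0,0,0,0,-0.2063,0,0,0,0,0,-0.2063,0,0,0,0,0,-0.2063,0,0,0]}}

```text
clock: 4.95
tcp_pos: [0.6424, -0.2028, 0.2419]
orientation: [-0.001, -0.117, 0.993, 0.0]
wrist_force: [0.5, -0.9, -1.8]
finger_gap: 0.0309
grip_force: 35.2
```

Run:
```python
from h import *
from workcell import env, read_camera, hand_in, get_state
delta((.54,.1792,.24),-.1693+np.pi)
for n in("top","scene"):
    im=read_camera(n)["image"][:,:,::-1]
    x,y=(290,80) if n=="top" else (110,40)
    globals()[n]=cv2.resize(im[y:y+120,x:x+130 if n=="top" else x+130],None,fx=3 if n=="top" else 3,fy=3)
cv2.imwrite("pics/l1.png",np.hstack([top,scene]))
```

```text
d [0.0105 0.3953 0.0023] rot [ 0.0008 -0.0017  0.4045] t 4.95 tcp [ 0.6424 -0.2028  0.2419] j6 -0.66
```

View pics/l1.png

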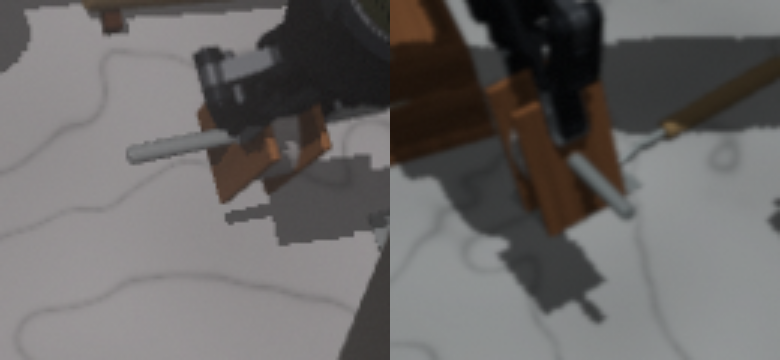

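The spindle is off the counter, squeezed shut and hanging square. The near tip is at about top (333,132) and scene (190,111).

Scaled: 0.395 m / 0.8 = 0.4938, 0.36 m / 0.8 = 0.45, 0.404 rad / 3.1416 = 0.1286.

```bash
python3 -c "
from h import *
X,e=tri((333.3,132),(190,110.7));print(X,e)
print(np.array([.6424,-.2028,.2419])+.073*np.array([-np.sin(.2345),np.cos(.2345),0]))"
```

```text
[ 0.62466449 -0.13301572  0.20251221] 0.7124843884718075
[ 0.62543796 -0.13179796  0.2419    ]
```

>>> {"op": "run_rows", "data": {"motion": [0.0013,0.0313,0,0,0,0.0064,0.0038,0.0938,0,0,0,0.0255,0.0063,0.1625,0,0,0,0.0446,0.0088,0.2375,0,0,0,0.0637,0.01,0.3125,0,0,0,0.0828,0.0113,0.3875,0,0,0,0.1019,0.0125,0.45,0,0,0,0.121,0.0131,0.4938,0,0,0,0.1286]}}

```text
clock: 6.05
tcp_pos: [0.5389, 0.1808, 0.242]
orientation: [-0.001, 0.084, 0.996, -0.0]
wrist_force: [-0.1, 0.0, -0.8]
finger_gap: 0.031
grip_force: 35.2
```

>>> {"op": "run_rows", "data": {"motion": [0,0,0,0,0,0,0,0,0,0,0,0,0,0,0,0,0,0]}}

```text
clock: 6.42
tcp_pos: [0.5408, 0.1776, 0.2428]
orientation: [-0.0, 0.085, 0.996, -0.0]
wrist_force: [-0.3, -1.4, -1.3]
finger_gap: 0.0312
grip_force: 35.3
```

Run:
```python
from h import *
from workcell import env, read_camera, hand_in, get_state
delta((.54,.1792,.24),-.1693+np.pi)
for n in("top","scene"):
    im=read_camera(n)["image"][:,:,::-1]
    x,y=(60,110) if n=="top" else (240,130)
    globals()[n]=cv2.resize(im[y:y+150 if n=="top" else y+240,x:x+180 if n=="top" else x+150],None,fx=2.5,fy=2.5)
top=cv2.copyMakeBorder(top,0,scene.shape[0]-top.shape[0],0,0,0);a=np.hstack([top,scene]);print(a.shape)
cv2.imwrite("pics/m1.png",a[:600,:800])
```

```text
d [0.0011 0.0015 0.0028] rot [-0.0006 -0.0006 -0.0009] t 6.425 tcp [0.5408 0.1776 0.2428] j6 0.35
(600, 825, 3)
```

View pics/m1.png

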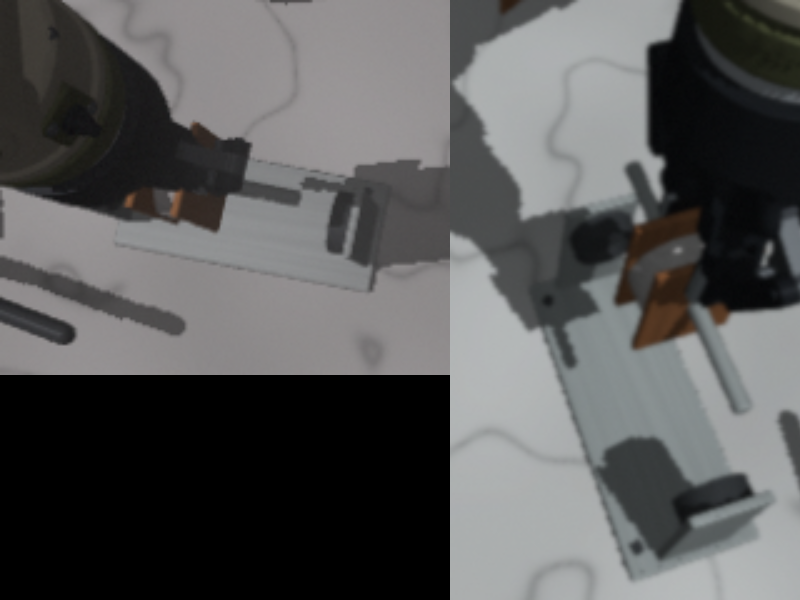

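The spindle hangs over the holder, parallel to it. Its -y tip is at top (180,189) and scene (313,196), and its +y tip is at scene (357,293). I'll check these against the prediction.

Scaled: 0.055 m / 0.8 = 0.0688, 0.04 m / 0.8 = 0.05.

```bash
python3 -c "
from h import *
q=[.5408,.1776,.2428-.0394,-.1693]
print(tri((180,189.2),(312.8,196)),world(q,[[0,-.073,0],[0,.073,0]]))
for n in cal: print(n,proj(n,world(q,[[0,-.073,0],[0,.073,0]])))
X=tri((180,189.2),(312.8,196))[0]-[.54,.1792,0]
c,s=np.cos(-.1693),np.sin(-.1693);print('tip in holder',c*X[0]+s*X[1],-s*X[0]+c*X[1])"
```

```text
(array([0.52852166, 0.10519454, 0.20324813]), np.float64(0.7520377643708684)) [[0.52850005 0.10564368 0.2034    ]
 [0.55309995 0.24955632 0.2034    ]]
scene [[312.24091863 196.02183573]
 [357.40340007 294.47298345]]
top [[179.12716318 189.81484687]
 [ 87.57414573 172.32783459]]
tip in holder 0.0011551239001061642 -0.07488141017729853
```

>>> {"op": "run_rows", "data": {"motion": [0.0013,0.0019,0.025,0,0,0,0.0013,0.0019,0.05,0,0,0,0.0013,0.0019,0.0688,0,0,0,0.0013,0.0019,0.0688,0,0,0]}}

```text
clock: 7.02
tcp_pos: [0.5391, 0.1797, 0.187]
orientation: [-0.001, 0.085, 0.996, -0.0]
wrist_force: [-0.7, 0.2, -1.8]
finger_gap: 0.031
grip_force: 35.3
```

Scaled: 0.055 m / 0.8 = 0.0688, 0.048 m / 0.8 = 0.06.

>>> {"op": "run_rows", "data": {"motion": [0,0,0.0125,0,0,0,0,0,0.025,0,0,0,0,0,0.0375,0,0,0,0,0,0.05,0,0,0,0,0,0.06,0,0,0,0,0,0.0688,0,0,0,0,0,0.0688,0,0,0,0,0,0.0688,0,0,0]}}

```text
clock: 8.02
tcp_pos: [0.5401, 0.1804, 0.1335]
orientation: [0.0, 0.084, 0.996, 0.0]
wrist_force: [-0.2, -0.3, -1.0]
finger_gap: 0.031
grip_force: 35.3
```

Run:
```python
from h import *
from workcell import env, read_camera, hand_in, get_state
delta((.54,.1792,.1315),-.1693+np.pi)
for n in("top","scene"):
    im=read_camera(n)["image"][:,:,::-1]
    x,y=(80,140) if n=="top" else (255,180)
    globals()[n]=cv2.resize(im[y:y+100 if n=="top" else y+190,x:x+140 if n=="top" else x+130],None,fx=3,fy=3)
top=cv2.copyMakeBorder(top,0,scene.shape[0]-top.shape[0],0,0,0);a=np.hstack([top,scene]);print(a.shape)
cv2.imwrite("pics/d1.png",a[:600,:800])
```

```text
d [-0.0001 -0.0012  0.002 ] rot [0.0001 0.0005 0.0004] t 8.025 tcp [0.5401 0.1804 0.1335] j6 0.35
(570, 810, 3)
```

View pics/d1.png

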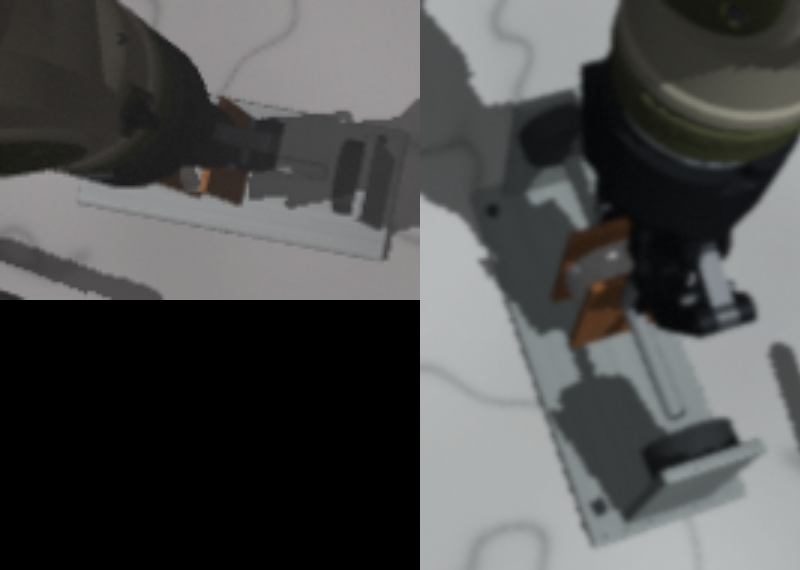

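The spindle lies level with the cup axis. The near tip is at scene-crop (675,415), just short of its cup's mouth, and the far one is symmetric. I'll open in stages, sinking a little to offset the backward swing of the pads.

Scaled: 0.004 m / 0.8 = 0.005, 0.003 m / 0.8 = 0.0038.

>>> {"op": "run_rows", "data": {"motion": [0,-0.0006,0.0038,0,0,0,0,-0.0006,0.005,0,0,0,0,-0.0006,0.005,0,0,0], "jaw": 0.045, "squeeze": 20}}

```text
clock: 8.5
tcp_pos: [0.5397, 0.1798, 0.1292]
orientation: [-0.0, 0.084, 0.996, -0.0]
wrist_force: [-0.1, -0.4, -0.5]
finger_gap: 0.0449
grip_force: 7.8
```

>>> {"op": "run_rows", "data": {"motion": [0,0,0.0013,0,0,0,0,0,0.0025,0,0,0,0,0,0.0025,0,0,0], "jaw": 0.056}}

```text
clock: 8.88
tcp_pos: [0.5397, 0.1798, 0.1271]
orientation: [-0.0, 0.084, 0.996, -0.0]
wrist_force: [-1.6, 0.5, -1.3]
finger_gap: 0.0562
grip_force: 6.0
```

>>> {"op": "run_rows", "data": {"motion": [0,0,0.0013,0,0,0,0,0,0.0013,0,0,0,0,0,0.0013,0,0,0], "jaw": 0.063}}

```text
clock: 9.25
tcp_pos: [0.5398, 0.1799, 0.1263]
orientation: [0.0, 0.084, 0.996, 0.0]
wrist_force: [0.2, -0.5, -1.9]
finger_gap: 0.0627
grip_force: 4.8
```

>>> {"op": "run_rows", "data": {"motion": [0,0,0,0,0,0,0,0,0,0,0,0,0,0,0,0,0,0,0,0,0,0,0,0], "jaw": 0.07}}

```text
clock: 9.75
tcp_pos: [0.5398, 0.1798, 0.1264]
orientation: [0.0, 0.084, 0.996, -0.0]
wrist_force: [-0.1, 0.9, 0.1]
finger_gap: 0.07
grip_force: 0.0
```

>>> {"op": "run_rows", "data": {"motion": [0,0,0,0,0,0,0,0,0,0,0,0,0,0,0,0,0,0], "jaw": 0.085}}

```text
clock: 10.12
tcp_pos: [0.5398, 0.1798, 0.1263]
orientation: [0.0, 0.084, 0.996, -0.0]
wrist_force: [-0.8, 0.1, 0.6]
finger_gap: 0.0849
grip_force: 0.0
```

>>> {"op": "run_rows", "data": {"motion": [0,0,-0.0125,0,0,0,0,0,-0.0375,0,0,0,0,0,-0.075,0,0,0,0,0,-0.125,0,0,0,0,0,-0.175,0,0,0,-0.0625,0,-0.2,0,0,0,-0.125,0,-0.2,0,0,0,-0.1875,0,-0.2,0,0,0]}}

```text
clock: 11.12
tcp_pos: [0.6892, 0.1545, 0.2882]
orientation: [0.001, 0.084, 0.996, 0.0]
wrist_force: [0.6, 0.6, 0.5]
finger_gap: 0.0852
grip_force: 0.0
```

>>> {"op": "run_rows", "data": {"motion": [-0.0375,0,0,0,0,0,-0.0625,0,0,0,0,0,-0.0625,0,0,0,0,0]}}

```text
clock: 11.5
tcp_pos: [0.7379, 0.1456, 0.2852]
orientation: [-0.0, 0.085, 0.996, -0.0]
wrist_force: [-0.5, -0.1, -0.5]
finger_gap: 0.085
grip_force: 0.0
```

Run:
```python
from h import *
from workcell import env, read_camera, hand_in, get_state
for n in("top","scene"):
    im=read_camera(n)["image"][:,:,::-1]
    if n=="scene": cv2.imwrite("pics/b.png",im)
    x,y=(80,140) if n=="top" else (255,180)
    globals()[n]=cv2.resize(im[y:y+100 if n=="top" else y+190,x:x+140 if n=="top" else x+125],None,fx=3,fy=3)
b=cv2.imread("pics/b.png")[60:160,140:280];b=cv2.resize(b,None,fx=2.6,fy=2.6)
b=cv2.copyMakeBorder(b,0,270-b.shape[0],0,420-b.shape[1],0)
cv2.imwrite("pics/e1.png",np.hstack([np.vstack([top,b]),scene]))
```

```text
(no output)
```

View pics/e1.png

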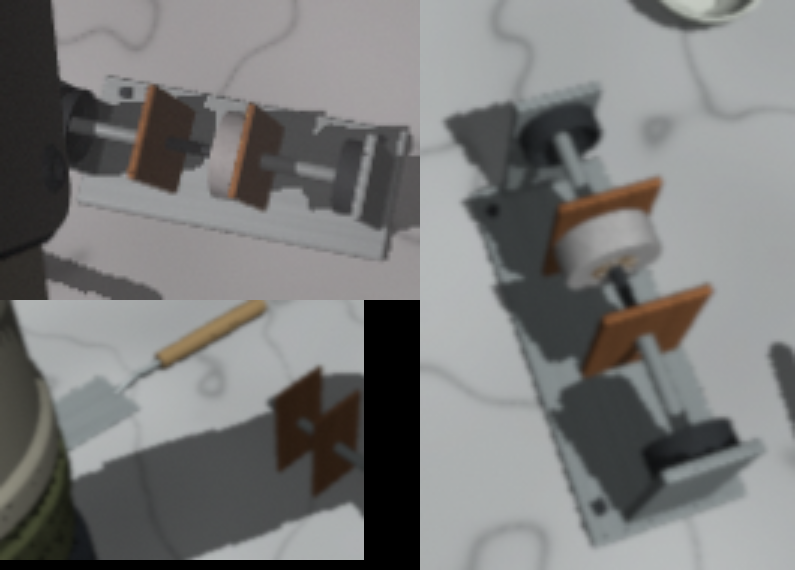

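The spindle hangs level with both tips in the cups: scene-crop (565,130) and (680,420), top-crop (75,125) and (340,175). The bobbin is where it was, and the gripper is clear.

```bash
python3 -c "
from workcell import env, read_camera, hand_in, get_state
print(hand_in())"
```

```text
the job is handed in; nothing more can be done
None
```

The spindle is back in the holder, hanging with both tips in the cups, and the bobbin is where it was. I handed the job in at about 11.5 s; the interface returned no verdict.

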